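# Start the wax-bench fume extractor at its guarded switch

### The arm

A 6-joint arm with a two-finger parallel gripper is mounted at the origin on the work surface. World frame = base frame: x ahead of the robot, y to its left, z up, the work surface at z = 0. Lengths are in mm, angles in rad, forces in N, time in s.
With the tool pointing down it reaches from about 300 to 875 mm from the base axis. Payload 6.4 kg.
Tool frame: the origin (TCP) lies between the finger pads; the fingertips stand 17 mm ahead of it and the grasp point (between the pads) lies 2 mm behind it; z points along the fingers, y is the direction in which the jaws open and shut (so a half turn about z gives the same grasp; the last joint's range is limited). The gripper opens to 88 mm and grips with 3 to 60 N. Pads are 18 mm wide; open, the fingers measure 123 mm over their backs; the gripper's body (75 mm by 187 mm) begins 45 mm behind the grasp point.
Start: joints at [-1.341, 0.181, 1.607, -0, 1.354, -0.206], TCP at [242.745, -521.264, 255.714] pointing down, gripper open.
Joint ranges: [-2.99, 2.99], [-0.89, 2.07], [0.3, 2.58], [-1.14, 4.28], [0, 2.63], [-3.12, 3.12]. Speed limits (rad/s): [2.57, 2.57, 3.01, 3.14, 3.14, 3.14].

### API

Orientations are given as a unit quaternion [x, y, z, w].
In Python, from rig import get_obs, viewer, manip gives the robot as it stands.
- The arm moves only by the tool apply_moves, never from a script. Its argument "rows" is a list of rows, each a list of 5 numbers: the shift along the tool's x, y, z in cm, then the turn about the tool's z in degrees, then the finger opening in cm, from 0 to 8.81. A call has exactly 8 rows; each row is the pose to reach, as a shift and turn from the pose commanded when the call began, along the tool's axes at that moment; what a row does not reach only later rows make up. A row lasts 1/12 s, in which the tool goes at most 41.7 mm and 7.16 degrees, less where a joint would pass 70% of its speed; a pose out of reach is approached as far as the arm can. A call with a gripper value outside its range is refused whole. The fingers move at their own pace and stop on an object; the grip force is fixed at half the most. Time passes only in rows, so rows that repeat a pose let the fingers close, or fill a call up. It gives the time, the measured TCP pose, the force and the opening at its end, in the units of the state.
- get_obs(): the state, without advancing time (a new reading comes with each control period).
- viewer.capture(name): name is "scene" or "top" or "wrist"; returns a dict with "image" (400x640x3 uint8, blue, green, red), "intrinsics" (3x3 intrinsics, pixels), "dist" ([k1, k2, p1, p2, k3] as OpenCV has them; the pictures are not rectified), "rvec" (rotation vector, rad) and "tvec" (3), from world to camera coordinates, as OpenCV has them; the wrist camera has in their place "T_tool_cam" (4x4, takes a point from camera to tool coordinates, whose origin is the TCP and whose axes are the flange's). Camera axes: x right, y down, z forward; pixel columns grow to the right and rows downward; lengths in mm; the calibration is good to about 2 mm. A picture is of the moment at which its call begins: read the wrist's pose just before it. There is no depth.
- manip.finish_job(): hands the job in, once; it reports no verdict.
The state is a dict: "time_s": time; "q": joint angles; "qd": joint speeds; "effort": joint torques, N m; "tcp_pos": TCP position; "eef_rot": TCP orientation; "wrist_force": force on the tool from outside, world axes, zero at the start; "wrist_torque": the same for the moment, N m; "width": opening from 0.0 (shut) to 1.0 (fully open).
Only numpy, scipy, OpenCV 4.12 (cv2) and the standard library are available. Lean on these libraries where they do the work, as an engineer would, in place of code of your own. Each camera call takes 0.05 s, during which the arm holds its last target. There are 200 camera calls.

### The job

Switch on the fume extractor: lift the guard of the switch box with the orange guard, push the red-tipped toggle beneath it fully over to the ON side (towards the guard's hinge, where the green mark is), then lower the guard until it is fully shut again. Leave the switch box with the blue guard alone, and leave the glass jar standing where it is.

Things in the scene. Friction and masses are not known exactly. Their poses are not given: they have to be found in the camera images.
- orange_box: Grey switch box fixed to the bench, 140 x 110 x 40 mm (its own x, y, z), with the orange-framed guard on top. Origin: centre of the underside. Its x axis points from the open front (the side that roughly faces the robot) to the hinge side, y along the hinge, z up. Its deck (top face) is 40 mm above the bench. On the deck a rear wall (x = 57 to 67 mm, 45 mm tall) and two side cheeks (4 mm thick, 42 mm tall, 82 mm apart inside, x = -43 to 57 mm); the front is open.
- orange_guard (a joint): Angle of the orange guard in rad: 0 = shut (level), 1.75 = fully open against its stop, standing up and leaning back a little. Stiff friction hinge (about 0.1 N m): it stays at any angle where it is left and does not fall. The guard is a plate 105 long x 96 wide x 5 mm with an orange frame and a clear window, hinged at its far edge and reaching towards the front of the box.
- orange_hinge (a point): Middle of the guard's hinge axis (the axis runs along the box's y), at x = 55, z = 88 mm in the box frame; fixed to the box, same axes as the box.
- orange_grip (a point): Centre of the orange grip block on the guard, the thing to take hold of: 18 mm (box x) x 30 mm (box y, the width to pinch) x 20 mm tall, on a 10 x 14 mm stem, centred 30 mm above the mid-plane of the plate and 85 mm from the hinge line, 20 mm from the plate's free edge. Turns with the guard (same axes as the box when shut). Pinched on its two end faces along the box's y, it can pivot between the fingers as the guard swings, so the gripper may keep pointing down.
- orange_toggle (a joint): Angle of the toggle under the orange guard in rad: about 0 = OFF, leaning 0.5 rad to the front of the box; 1.0 = fully ON, leaning 0.5 rad to the hinge. It swings in the box's x-z plane and stays where it is left (about 0.04 N m, 1 to 2 N at the tip).
- orange_pivot (a point): Pivot of the toggle, at x = -15, y = 0, z = 43 mm in the box frame (3 mm above the deck); fixed to the box, same axes as the box. The toggle is a steel rod 8 mm thick ending in a red ball 14 mm across, ball centre 34 mm from the pivot.
- blue_guard (a joint): Guard angle of the other, otherwise identical switch box, with the blue-framed guard: 0 = shut. To be left alone.
- blue_toggle (a joint): Toggle under the blue guard, rad, about 0 = OFF. To be left alone.
- blue_box: The switch box with the blue guard, same shape and axes as orange_box. Origin: centre of the underside.
- jar: Glass jar with a steel twist cap, 64 mm across, 85 mm tall, standing on the bench beyond the boxes. Origin: centre of the underside, z up.

How it is judged:
By the outcome, as a careful person would: the job done as asked, in the order asked, and still so for the second after the job is handed in, with the robot touching nothing.
It also fails if it takes over 61 s, if anything falls off the work surface, if the arm or the gripper's body presses on something with over 40 N, if the wrist force passes 120 N, or if a joint passes its speed limit or range.

## Working session

There is one attempt and no reset: what is moved stays moved. The work goes in short steps, Python scripts to look and compute and a tool call to move; the robot and the scene stay as the last step left them, time stands still between calls to the robot, and variables do not carry over. Pictures are saved under pics/ and viewed, about 8 in all and at most 12, crops included, and the job is handed in when it is done.

Besides the shell and the picture viewer there is one more tool, called after "Request:" as name([rows], argument=value, ...), one row to a line, values as JSON. apply_moves: Moves the arm, as the interface text tells. Its arguments: {"type":"object","properties":{"rows":{"type":"array"}},"required":["rows"]}

```bash
mkdir -p pics; python3 - <<'E'
from rig import get_obs, viewer
import cv2, numpy as np
o=get_obs(); print(o)
ims=[]
for n in("scene","top"):
    c=viewer.capture(n); ims.append(c["image"]); cv2.imwrite(f"pics/{n}0.png",c["image"])
    print(n,c["intrinsics"],c["dist"],c["rvec"],c["tvec"])
    np.savez(f"pics/{n}0.npz",**c)
E
```

```text
{'time_s': 0.0, 'q': array([-1.34133764e+00,  1.81505540e-01,  1.60797692e+00, -2.04002849e-07,
        1.35381255e+00, -2.06334416e-01]), 'qd': array([ 3.84301304e-04, -7.20248749e-04,  1.71084392e-04, -1.05564486e-04,
        1.52303950e-03,  1.99322877e-06]), 'effort': array([ 1.10943154e-03, -4.33866978e+01, -3.41850364e+01,  7.05055869e-02,
        3.87762592e-02, -1.43729544e-04]), 'tcp_pos': array([ 242.60678236, -520.76416396,  254.84510622]), 'eef_rot': array([ 9.76353966e-01,  2.16176336e-01, -9.94079281e-06, -8.51119265e-04]), 'wrist_force': array([-0.05853939, -0.48363399,  0.18942999]), 'wrist_torque': array([-0.02828675,  0.00611422, -0.00110383]), 'width': 0.9956656369075656}
scene [[369.64146131   0.         324.4614291 ]
 [  0.         369.64146131 200.18538005]
 [  0.           0.           1.        ]] [-0.06195197  0.          0.          0.          0.        ] [ 1.07219403  2.40515736 -1.04817994] [ 457.25082799 -249.51927325 1238.41132737]
top [[389.94248288   0.         319.74630254]
 [  0.         389.94248288 201.23426679]
 [  0.           0.           1.        ]] [-0.05659452  0.          0.          0.          0.        ] [ 2.15094659 -2.10452855  0.22567419] [-36.4916556  635.27845917 861.62007127]
```

View pics/scene0.png

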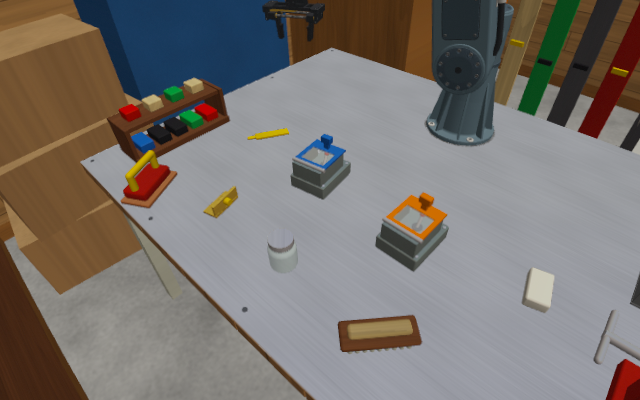

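View pics/top0.png

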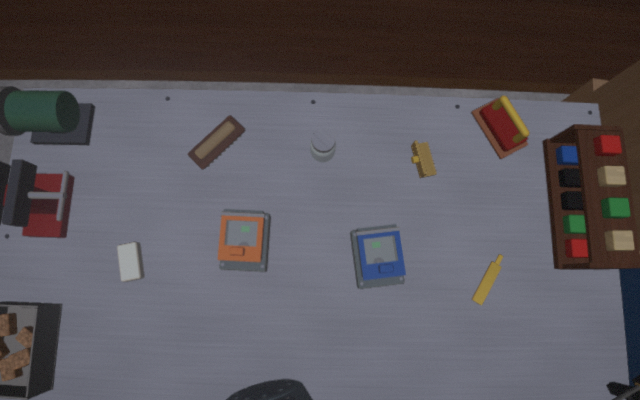

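The orange box is at about (244,241) in the top view with its guard shut, and the blue box is at (380,256). The gripper is off at the lower right. Next I measure the orange frame and its grip.

```bash
cat > h.py <<'E'
import cv2, numpy as np
from scipy.spatial.transform import Rotation as R
def cam(c,o=None):
    """camera centre and world-from-camera rotation"""
    if "T_tool_cam" in c:
        T=np.array(c["T_tool_cam"]); W=R.from_quat(o["eef_rot"]).as_matrix()
        return W@T[:3,3]+o["tcp_pos"], W@T[:3,:3]
    r=cv2.Rodrigues(np.array(c["rvec"],float))[0]; return -r.T@np.array(c["tvec"]).ravel(), r.T
def rays(c,uv,o=None):
    p=cv2.undistortPoints(np.array(uv,float).reshape(-1,1,2),c["intrinsics"],c["dist"])[:,0]
    C,r=cam(c,o); return C,np.c_[p,np.ones(len(p))]@r.T
def onz(c,uv,z,o=None):
    C,d=rays(c,uv,o); return C+d*((z-C[2])/d[:,2])[:,None]
def proj(c,P,o=None):
    C,r=cam(c,o); return cv2.projectPoints((np.atleast_2d(P)-C)@r,np.zeros(3),np.zeros(3),c["intrinsics"],c["dist"])[0][:,0]
def mask(im,lo,hi): return cv2.inRange(cv2.cvtColor(im,cv2.COLOR_BGR2HSV),lo,hi)
E
python3 - <<'E'
from h import *
crops=[]
for n,b in(("top",(205,200,285,280)),("scene",(360,180,460,270))):
    c=dict(np.load(f"pics/{n}0.npz")); im=c["image"]
    m=mask(im,(5,150,80),(20,255,255)); k=np.zeros_like(m); k[b[1]:b[3],b[0]:b[2]]=255; m&=k
    cs=max(cv2.findContours(m,0,2)[0],key=cv2.contourArea)
    pts=cs[:,0]
    if n=="top":
        W=onz(c,pts,90.5)[:,:2]
        r=cv2.minAreaRect(W.astype(np.float32)); print(r,cv2.boxPoints(r))
    print(n,cv2.boundingRect(cs),cv2.approxPolyDP(cv2.convexHull(cs),2,True)[:,0].tolist())
    crops.append(cv2.resize(im[b[1]:b[3],b[0]:b[2]],(400,400 if n=="top" else 360),interpolation=2)[:360])
cv2.imwrite("pics/crop.png",np.hstack(crops))
E
```

```text
((503.6061706542969, 130.64813232421875), (25.345922470092773, 52.56268310546875), 24.73869514465332) [[481.09802 149.21413]
 [503.09445 101.47535]
 [526.1143  112.08214]
 [504.1179  159.82092]]
top (238, 246, 23, 14) [[260, 248], [256, 259], [238, 257], [253, 248]]
scene (386, 193, 61, 47) [[425, 193], [433, 198], [446, 215], [423, 239], [386, 216], [409, 196]]
```

View pics/crop.png

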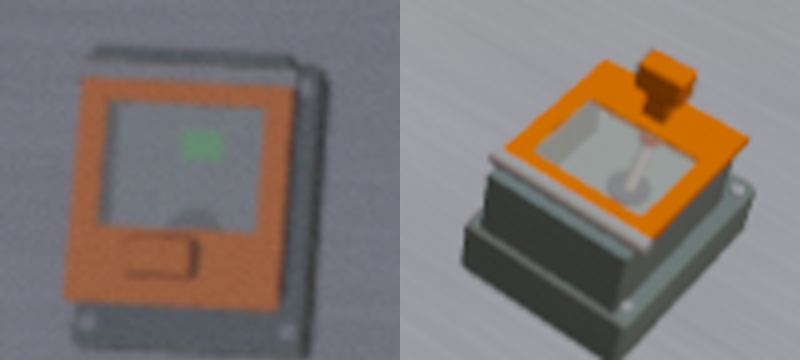

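The crop shows the guard shut, with the frame corners in the top view near (222,216), (264,217), (218,260) and (261,262). The grip block is at the front edge. I redo the mask with lower saturation.

```bash
python3 - <<'E'
from h import *
c=dict(np.load("pics/top0.npz")); im=c["image"]
m=mask(im,(4,90,60),(22,255,255)); k=np.zeros_like(m); k[200:280,205:285]=255; m&=k
cs=max(cv2.findContours(m,0,2)[0],key=cv2.contourArea)
W=onz(c,cs[:,0],90.5)[:,:2].astype(np.float32); r=cv2.minAreaRect(W); print(r,cv2.boxPoints(r).round(1).tolist())
B=cv2.boxPoints(r); B=B[np.argsort(-B[:,0])]; far,near=B[:2].mean(0),B[2:].mean(0)
y=np.arctan2(*(far-near)[::-1]); ax=np.array([np.cos(y),np.sin(y)]); print("yaw",y,far,near)
# plate centre is 52.5 mm before hinge (55) -> box x=2.5
o=np.array(r[0])-2.5*ax; print("origin",o)
g=np.r_[o+(55-85)*ax,118]; print("grip",g)
e=np.array([-np.sin(y),np.cos(y)])
for n in("top","scene"):
    c=dict(np.load(f"pics/{n}0.npz"))
    print(n,proj(c,[g,g+[0,0,10],np.r_[o+55*ax,88],np.r_[o-50*ax+48*e,90.5],np.r_[o-50*ax-48*e,90.5]]).round(1).tolist())
    # blue too
c=dict(np.load("pics/top0.npz"))
m=mask(im,(100,90,40),(130,255,255)); k[:]=0; k[220:300,340:420]=255; m&=k
cs=max(cv2.findContours(m,0,2)[0],key=cv2.contourArea)
print("blue",cv2.minAreaRect(onz(c,cs[:,0],90.5)[:,:2].astype(np.float32)))
E
```

```text
((541.6453247070312, 154.09915161132812), (96.67405700683594, 100.58535766601562), 88.28235626220703) [[489.8999938964844, 107.30000305175781], [590.5, 104.30000305175781], [593.4000244140625, 200.89999389648438], [492.79998779296875, 203.89999389648438]]
yaw -0.029978571 [591.9154  152.59167] [491.37524 155.60663]
origin [539.1464479  154.17408681]
grip [509.15992713 155.07330924 118.        ]
top [[237.1, 251.8], [236.2, 251.5], [242.8, 215.2], [217.2, 260.4], [260.1, 262.8]]
scene [[427.5, 198.9], [428.3, 195.6], [403.2, 229.1], [448.7, 213.6], [412.6, 193.7]]
blue ((510.7366943359375, -162.27310180664062), (101.09624481201172, 97.00691986083984), 7.856729984283447)
```

Request:
apply_moves([
  [2.9, -2.75, 0, 3.3, 8.8],
  [5.8, -5.5, 0, 6.6, 8.8],
  [8.7, -8.25, 0, 9.9, 8.8],
  [11.6, -11, 0, 13.2, 8.8],
  [14.5, -13.75, 0, 16.5, 8.8],
  [17.4, -16.5, 0, 19.8, 8.8],
  [20.3, -19.25, 0, 23.1, 8.8],
  [23.2, -22, 0, 26.7, 8.8],
])

```text
time_s: 0.77
tcp_pos: [360.2, -221.9, 255.5]
eef_rot: [1.0, -0.017, -0.0, -0.0]
wrist_force: [0.3, -0.2, -0.3]
width: 0.997
```

Request:
apply_moves([
  [1.4, -3.85, 0, 0, 8.8],
  [2.8, -7.7, 0, 0, 8.8],
  [4.2, -11.55, 0, 0, 8.8],
  [5.6, -15.4, 0, 0, 8.8],
  [7.0, -19.25, 0, 0, 8.8],
  [8.4, -23.1, 0, 0, 8.8],
  [9.8, -26.95, 0, 0, 8.8],
  [11.2, -30.8, 0, 0, 8.8],
])

```text
time_s: 1.43
tcp_pos: [481.5, 82.9, 255.5]
eef_rot: [1.0, -0.015, -0.0, 0.0]
wrist_force: [0.4, -0.2, 1.0]
width: 0.998
```

Request:
apply_moves([
  [1.4, -3.85, 0, 0, 8.8],
  [2.7, -7.6, 0, 0, 8.8],
  [2.7, -7.6, 0, 0, 8.8],
  [2.7, -7.6, 0, 0, 8.8],
  [2.7, -7.6, 0, 0, 8.8],
  [2.7, -7.6, 0, 0, 8.8],
  [2.7, -7.6, 0, 0, 8.8],
  [2.7, -7.6, 0, 0, 8.8],
])

```text
time_s: 2.1
tcp_pos: [510.7, 154.5, 255.9]
eef_rot: [1.0, -0.016, 0.0, 0.0]
wrist_force: [0.6, 0.1, -0.4]
width: 0.992
```

```bash
python3 - <<'E'
from h import *
from rig import get_obs, viewer
o=get_obs(); c=viewer.capture("wrist"); print(o["tcp_pos"],o["eef_rot"],c["T_tool_cam"],c["intrinsics"])
np.savez("pics/w1.npz",**c); cv2.imwrite("pics/w1.png",c["image"])
print(proj(c,[[509.5,155,128],[509.5,155,118]],o))
E
```

```text
[510.68294686 154.53520943 255.89700372] [ 9.99870363e-01 -1.61009561e-02  1.21207771e-04  4.10118948e-05] [[-5.94609416e-04 -9.57357512e-01 -2.88905245e-01  7.43732864e+01]
 [ 9.99999806e-01 -6.22458289e-04  4.51988063e-06 -5.63518354e-03]
 [-1.84158606e-04 -2.88905186e-01  9.57357697e-01 -1.28094265e+02]
 [ 0.00000000e+00  0.00000000e+00  0.00000000e+00  1.00000000e+00]] [[300.58789011   0.         316.97773431]
 [  0.         300.58789011 200.43396804]
 [  0.           0.           1.        ]]
[[316.49010534 198.65585152]
 [316.50413986 195.57910487]]
```

View pics/w1.png

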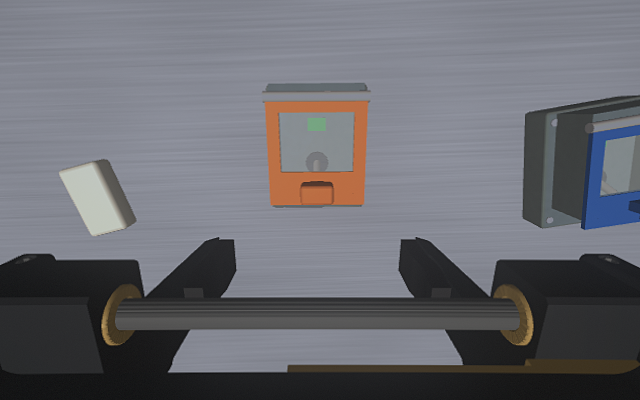

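The wrist view shows the frame square to the tool. The grip's top face is at about (301–333, 187–204), which is about 2 mm further on than I estimated.

```bash
python3 - <<'E'
from h import *
c=dict(np.load("pics/w1.npz")); im=c["image"]
o=dict(tcp_pos=np.array([510.68,154.54,255.9]),eef_rot=[.99987,-.0161,.0001,0])
print(im[178:210:1,317].tolist())
m=mask(im,(3,90,60),(22,255,255)); m[:, :240]=0;m[:,400:]=0;m[215:]=0
p=cv2.findContours(m,0,2)[0]; p=max(p,key=cv2.contourArea)
r=cv2.minAreaRect(onz(c,p[:,0],90.5,o)[:,:2].astype(np.float32));print(r,cv2.boxPoints(r).tolist())
print(onz(c,[[317,187],[317,204],[301,195],[333,195]],128,o).round(1))
th=np.array([0,.1,.2,.4,.6,.8,1.,1.2,1.4,1.5,1.6,1.65,1.7])
print(np.c_[th,-85*np.cos(th)+30*np.sin(th)+85,85*np.sin(th)+30*np.cos(th)-30].round(2))
E
```

```text
[[67, 110, 188], [68, 112, 192], [69, 116, 199], [43, 54, 81], [44, 53, 79], [45, 56, 83], [45, 56, 83], [45, 56, 84], [53, 78, 134], [60, 93, 163], [64, 102, 175], [67, 112, 189], [68, 111, 188], [67, 110, 187], [67, 109, 187], [67, 110, 187], [67, 109, 187], [67, 109, 188], [67, 109, 187], [68, 109, 188], [67, 109, 188], [67, 109, 187], [67, 109, 188], [67, 109, 188], [67, 109, 189], [60, 98, 175], [60, 94, 173], [117, 108, 91], [97, 100, 96], [112, 104, 104], [146, 137, 136], [149, 139, 138]]
((542.655029296875, 154.05319213867188), (95.46537017822266, 100.41766357421875), 88.44084167480469) [[491.166015625, 107.70431518554688], [591.5465087890625, 104.9720458984375], [594.14404296875, 200.40206909179688], [493.7635498046875, 203.13433837890625]]
[[520.1 154.2 128. ]
 [504.5 154.7 128. ]
 [513.3 168.6 128. ]
 [512.4 140.3 128. ]]
[[0.0000e+00 0.0000e+00 0.0000e+00]
 [1.0000e-01 3.4200e+00 8.3400e+00]
 [2.0000e-01 7.6500e+00 1.6290e+01]
 [4.0000e-01 1.8390e+01 3.0730e+01]
 [6.0000e-01 3.1790e+01 4.2750e+01]
 [8.0000e-01 4.7300e+01 5.1880e+01]
 [1.0000e+00 6.4320e+01 5.7730e+01]
 [1.2000e+00 8.2160e+01 6.0090e+01]
 [1.4000e+00 1.0012e+02 5.8860e+01]
 [1.5000e+00 1.0891e+02 5.6910e+01]
 [1.6000e+00 1.1747e+02 5.4090e+01]
 [1.6500e+00 1.2163e+02 5.2360e+01]
 [1.7000e+00 1.2570e+02 5.0430e+01]]
```

Request:
apply_moves([
  [0.1, 0, 3, 0, 8.8],
  [0.1, 0, 6, 0, 8.8],
  [0.1, 0, 9, 0, 8.8],
  [0.1, 0, 11.5, 0, 8.8],
  [0.1, 0, 13, 0, 8.8],
  [0.1, 0, 14, 0, 8.8],
  [0.1, 0, 14, 0, 6],
  [0.1, 0, 14, 0, 4],
])

```text
time_s: 2.82
tcp_pos: [512.0, 155.4, 116.0]
eef_rot: [1.0, -0.015, 0.0, -0.0]
wrist_force: [-0.2, 0.3, 0.8]
width: 0.871
```

Request:
apply_moves([
  [0, 0, 0, 0, 2],
  [0, 0, 0, 0, 2],
  [0, 0, 0, 0, 2],
  [0, 0, 0, 0, 2],
  [0, 0, 0, 0, 2],
  [0, 0, 0, 0, 2],
  [0, 0, 0, 0, 2],
  [0, 0, 0, 0, 2],
])

```text
time_s: 3.48
tcp_pos: [511.7, 155.1, 115.8]
eef_rot: [1.0, -0.015, -0.0, 0.001]
wrist_force: [-1.2, -4.6, 2.7]
width: 0.336
```

Request:
apply_moves([
  [0.34, 0, -0.83, 0, 2],
  [0.77, 0, -1.63, 0, 2],
  [1.27, 0, -2.38, 0, 2],
  [1.84, 0, -3.07, 0, 2],
  [2.48, 0, -3.71, 0, 2],
  [3.18, 0, -4.28, 0, 2],
  [3.93, 0, -4.77, 0, 2],
  [4.73, 0, -5.19, 0, 2],
])

```text
time_s: 4.15
tcp_pos: [558.3, 153.9, 168.4]
eef_rot: [1.0, -0.015, -0.002, 0.0]
wrist_force: [-4.1, -4.9, -0.3]
width: 0.334
```

Request:
apply_moves([
  [0.84, 0, -0.34, 0, 2],
  [1.7, 0, -0.58, 0, 2],
  [2.59, 0, -0.75, 0, 2],
  [3.49, 0, -0.82, 0, 2],
  [4.39, 0, -0.8, 0, 2],
  [5.28, 0, -0.7, 0, 2],
  [6.16, 0, -0.5, 0, 2],
  [7.43, 0, -0.05, 0, 2],
])

```text
time_s: 4.82
tcp_pos: [633.6, 151.9, 169.3]
eef_rot: [1.0, -0.015, -0.0, 0.0]
wrist_force: [-4.0, -3.2, -0.5]
width: 0.332
```

Request:
apply_moves([
  [0, 0, 0, 0, 2],
  [0, 0, 0, 0, 4],
  [0, 0, 0, 0, 6],
  [0, 0, 0, 0, 6],
  [0, 0, 0, 0, 6],
  [0, 0, 0, 0, 6],
  [0, 0, 0, 0, 6],
  [0, 0, -2, 0, 6],
])

```text
time_s: 5.48
tcp_pos: [630.5, 152.0, 184.0]
eef_rot: [1.0, -0.015, -0.004, 0.0]
wrist_force: [-0.5, 0.4, -0.9]
width: 0.684
```

Request:
apply_moves([
  [0, 0, -3, 0, 6],
  [0, 0, -6, 0, 4],
  [-2, 0, -7, 0, 0],
  [-6, 0, -7, 0, 0],
  [-10, 0, -7, 0, 0],
  [-13.2, 0, -7, 0, 0],
  [-15.2, 0, -7, 0, 0],
  [-15.2, 0, -7, 0, 0],
])

```text
time_s: 6.15
tcp_pos: [477.9, 157.2, 258.2]
eef_rot: [1.0, -0.014, -0.001, -0.0]
wrist_force: [0.6, -0.3, 0.5]
width: 0.171
```

```bash
python3 - <<'E'
from h import *
from rig import get_obs, viewer
o=get_obs(); c=viewer.capture("wrist"); print(o["time_s"],o["tcp_pos"],o["eef_rot"],o["width"])
np.savez("pics/w2.npz",**c); np.savez("pics/o2.npz",**o); 
s=viewer.capture("scene")["image"]
cv2.imwrite("pics/w2.png",np.vstack([c["image"][:,120:520],cv2.resize(s[130:280,340:490],(400,400),interpolation=2)]).reshape(2,400,400,3).transpose(1,0,2,3).reshape(400,800,3))
E
```

```text
6.15 [477.88152868 157.23066114 258.16422722] [ 9.99895622e-01 -1.44346545e-02 -6.14736858e-04 -9.12218226e-05] 0.17121616931914166
```

View pics/w2.png

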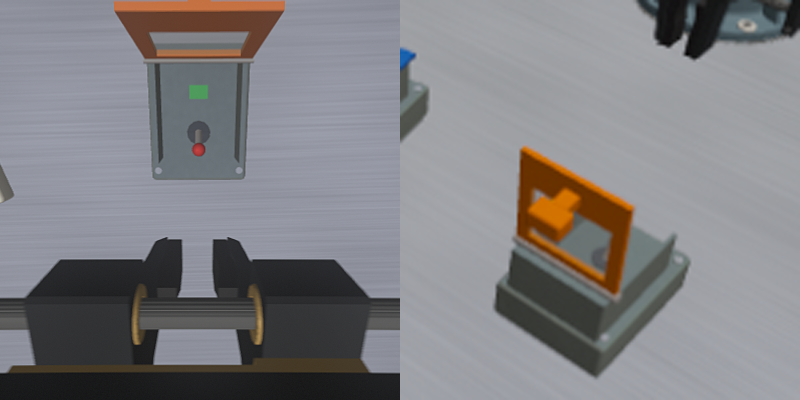

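The guard is standing open. The red ball is at wrist pixel (319,150), still leaning to the front.

```bash
python3 - <<'E'
from h import *
c=dict(np.load("pics/w2.npz")); o=dict(np.load("pics/o2.npz")); im=c["image"]
h=cv2.cvtColor(im,cv2.COLOR_BGR2HSV); m=(mask(im,(0,140,80),(5,255,255))|mask(im,(174,140,80),(180,255,255))); m[:125]=0;m[175:]=0;m[:,:290]=0;m[:,350:]=0
v,u=np.nonzero(m); print(len(u),u.mean(),v.mean(),onz(c,[[u.mean(),v.mean()]],72.8,o))
E
```

```text
119 318.33613445378154 149.2689075630252 [[512.73528606 154.81972543  72.8       ]]
```

Request:
apply_moves([
  [0, 0.15, 3, 0, 0],
  [0, 0.15, 6.5, 0, 0],
  [0, 0.15, 10, 0, 0],
  [0, 0.15, 13, 0, 0],
  [0, 0.15, 15.5, 0, 0],
  [0, 0.15, 17.3, 0, 0],
  [0, 0.15, 18.3, 0, 0],
  [0, 0.15, 18.3, 0, 0],
])

```text
time_s: 6.92
tcp_pos: [480.7, 154.8, 72.7]
eef_rot: [1.0, -0.015, -0.002, 0.0]
wrist_force: [-0.3, 0.7, 0.1]
width: 0.007
```

Request:
apply_moves([
  [0.4, 0, 0, 0, 0],
  [0.8, 0, 0, 0, 0],
  [1.2, 0, 0, 0, 0],
  [1.6, 0, 0, 0, 0],
  [2, 0, 0, 0, 0],
  [2.4, 0, 0, 0, 0],
  [2.8, 0, 0, 0, 0],
  [2.8, 0, 0, 0, 0],
])

```text
time_s: 7.58
tcp_pos: [510.4, 154.2, 75.4]
eef_rot: [1.0, -0.015, 0.001, -0.0]
wrist_force: [0.0, 0.3, 1.0]
width: 0.004
```

Request:
apply_moves([
  [0.3, 0, 0, 0, 0],
  [0.6, 0, 0, 0, 0],
  [0.9, 0, 0, 0, 0],
  [1.1, 0, 0, 0, 0],
  [1.2, 0, 0, 0, 0],
  [1.3, 0, 0, 0, 0],
  [1.4, 0, 0, 0, 0],
  [1.4, 0, 0, 0, 0],
])

```text
time_s: 8.25
tcp_pos: [522.8, 153.8, 74.8]
eef_rot: [1.0, -0.015, -0.001, 0.0]
wrist_force: [-2.0, -0.5, -0.8]
width: 0.002
```

Request:
apply_moves([
  [0.05, 0, 0, 0, 0],
  [0.1, 0, 0, 0, 0],
  [0.15, 0, 0, 0, 0],
  [0.2, 0, 0, 0, 0],
  [0.2, 0, 0, 0, 0],
  [0.2, 0, 0, 0, 0],
  [0.2, 0, 0, 0, 0],
  [0.2, 0, 0, 0, 0],
])

```text
time_s: 8.92
tcp_pos: [523.4, 153.9, 74.5]
eef_rot: [1.0, -0.015, -0.002, 0.0]
wrist_force: [-7.3, 0.3, 1.9]
width: 0.007
```

Request:
apply_moves([
  [0.05, 0, 0, 0, 0],
  [0.1, 0, 0, 0, 0],
  [0.15, 0, 0, 0, 0],
  [0.2, 0, 0, 0, 0],
  [0.2, 0, 0, 0, 0],
  [0.2, 0, 0, 0, 0],
  [0.2, 0, 0, 0, 0],
  [0.2, 0, 0, 0, 0],
])

```text
time_s: 9.58
tcp_pos: [523.8, 154.0, 74.1]
eef_rot: [1.0, -0.015, -0.004, 0.0]
wrist_force: [-12.5, 1.0, 5.2]
width: 0.004
```

Request:
apply_moves([
  [-1.5, 0, 0, 0, 0],
  [-3, 0, 0, 0, 0],
  [-4.5, 0, -2, 0, 0],
  [-4.5, 0, -6, 0, 0],
  [-4.5, 0, -10, 0, 0],
  [-4.5, 0, -14, 0, 0],
  [-4.5, 0, -17, 0, 0],
  [-4.5, 0, -18.3, 0, 0],
])

```text
time_s: 10.25
tcp_pos: [485.4, 155.2, 264.4]
eef_rot: [1.0, -0.015, 0.006, -0.0]
wrist_force: [1.0, 0.4, -0.4]
width: -0.001
```

```bash
python3 - <<'E'
from h import *
from rig import get_obs, viewer
o=get_obs(); c=viewer.capture("wrist"); print(o["time_s"],o["tcp_pos"],o["eef_rot"],o["width"])
im=c["image"]; m=(mask(im,(0,140,80),(5,255,255))|mask(im,(174,140,80),(180,255,255))); m[:95]=0;m[175:]=0;m[:,:290]=0;m[:,350:]=0
v,u=np.nonzero(m); print(len(u),u.mean(),v.mean(),onz(c,[[u.mean(),v.mean()]],72.8,o))
s=viewer.capture("scene"); a=mask(s["image"],(5,150,80),(20,255,255)); a[:170]=0;a[280:]=0;a[:,:360]=0;a[:,480:]=0
np.savez("pics/s3.npz",**s)
cv2.imwrite("pics/w3.png",np.hstack([im[:,120:520],cv2.resize(s["image"][130:280,340:490],(400,400),interpolation=2)]))
E
```

```text
10.25 [485.41869705 155.21918472 264.40494309] [ 9.99869935e-01 -1.51210966e-02  5.59598211e-03 -3.87230836e-04] -0.0005078230946261558
119 316.5042016806723 128.4453781512605 [[543.26300001 154.09722902  72.8       ]]
```

View pics/w3.png

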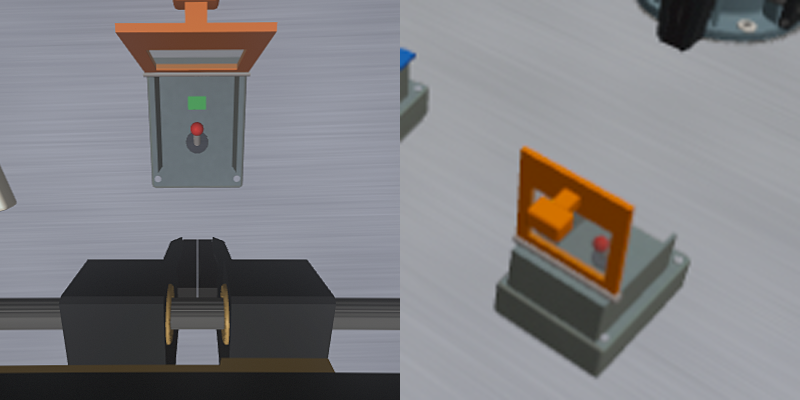

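The toggle now leans towards the hinge: the ball is at x≈543, where I predicted it for ON, and the push met the stop. Now I take hold of the grip again.

Request:
apply_moves([
  [3.5, -0.15, 0, 0, 6],
  [7, -0.15, 0, 0, 6],
  [10.5, -0.15, 0, 0, 6],
  [13.5, -0.15, 0, 0, 6],
  [15.1, -0.15, 0, 0, 6],
  [15.1, -0.15, 0, 0, 6],
  [15.1, -0.15, 1, 0, 6],
  [15.1, -0.15, 3, 0, 6],
])

```text
time_s: 11.02
tcp_pos: [633.6, 152.2, 228.7]
eef_rot: [1.0, -0.015, 0.002, -0.0]
wrist_force: [-0.2, 0.5, 0.7]
width: 0.587
```

Request:
apply_moves([
  [0, 0, 2, 0, 6],
  [0, 0, 4, 0, 6],
  [0, 0, 5.5, 0, 6],
  [0, 0, 6, 0, 6],
  [0, 0, 6, 0, 4],
  [0, 0, 6, 0, 2],
  [0, 0, 6, 0, 2],
  [0, 0, 6, 0, 2],
])

```text
time_s: 11.68
tcp_pos: [633.9, 152.1, 169.6]
eef_rot: [1.0, -0.015, 0.001, -0.0]
wrist_force: [-0.1, 0.1, 0.5]
width: 0.403
```

Request:
apply_moves([
  [0, 0, 0, 0, 2],
  [0, 0, 0, 0, 2],
  [0, 0, 0, 0, 2],
  [0, 0, 0, 0, 2],
  [0, 0, 0, 0, 2],
  [0, 0, 0, 0, 2],
  [0, 0, 0, 0, 2],
  [0, 0, 0, 0, 2],
])

```text
time_s: 12.35
tcp_pos: [634.2, 151.8, 169.3]
eef_rot: [1.0, -0.015, 0.001, 0.0]
wrist_force: [1.4, -1.6, 4.6]
width: 0.337
```

Request:
apply_moves([
  [-1.27, 0, -0.45, 0, 2],
  [-2.15, 0, -0.65, 0, 2],
  [-3.04, 0, -0.75, 0, 2],
  [-3.94, 0, -0.77, 0, 2],
  [-4.84, 0, -0.7, 0, 2],
  [-5.73, 0, -0.53, 0, 2],
  [-6.59, 0, -0.29, 0, 2],
  [-7.43, 0, 0.05, 0, 2],
])

```text
time_s: 13.02
tcp_pos: [557.7, 153.9, 167.0]
eef_rot: [1.0, -0.015, -0.0, 0.0]
wrist_force: [4.6, -5.7, -0.5]
width: 0.334
```

Request:
apply_moves([
  [-0.8, 0, 0.42, 0, 2],
  [-1.55, 0, 0.91, 0, 2],
  [-2.25, 0, 1.48, 0, 2],
  [-2.89, 0, 2.12, 0, 2],
  [-3.46, 0, 2.81, 0, 2],
  [-3.96, 0, 3.56, 0, 2],
  [-4.39, 0, 4.36, 0, 2],
  [-4.73, 0, 5.19, 0, 2],
])

```text
time_s: 13.68
tcp_pos: [511.2, 155.1, 115.0]
eef_rot: [1.0, -0.015, 0.0, 0.001]
wrist_force: [6.2, -6.3, 1.6]
width: 0.331
```

Request:
apply_moves([
  [0, 0, 0.1, 0, 2],
  [0, 0, 0.2, 0, 2],
  [0, 0, 0.3, 0, 2],
  [0, 0, 0.3, 0, 2],
  [0, 0, 0.3, 0, 2],
  [0, 0, 0.3, 0, 2],
  [0, 0, 0.3, 0, 2],
  [0, 0, 0.3, 0, 2],
])

```text
time_s: 14.35
tcp_pos: [511.0, 155.1, 114.3]
eef_rot: [1.0, -0.015, -0.0, 0.001]
wrist_force: [-6.2, -6.9, 21.5]
width: 0.332
```

Request:
apply_moves([
  [0, 0, 0, 0, 4],
  [0, 0, 0, 0, 6],
  [0, 0, 0, 0, 6],
  [0, 0, 0, 0, 6],
  [0, 0, 0, 0, 6],
  [0, 0, 0, 0, 6],
  [0, 0, -1, 0, 6],
  [0, 0, -3, 0, 6],
])

```text
time_s: 15.02
tcp_pos: [509.7, 155.6, 141.0]
eef_rot: [1.0, -0.015, -0.003, 0.0]
wrist_force: [1.1, -0.7, 1.1]
width: 0.68
```

Request:
apply_moves([
  [0, 0, -3, 0, 6],
  [0, 0, -6, 0, 6],
  [0, 0, -9, 0, 6],
  [0, 0, -11.3, 0, 6],
  [0, 0, -11.3, 0, 6],
  [0, 0, -11.3, 0, 6],
  [0, 0, -11.3, 0, 6],
  [0, 0, -11.3, 0, 6],
])

```text
time_s: 15.68
tcp_pos: [510.8, 155.6, 254.3]
eef_rot: [1.0, -0.015, -0.001, 0.0]
wrist_force: [0.3, 0.0, -0.8]
width: 0.679
```

```bash
python3 - <<'E'
from h import *
from rig import get_obs, viewer
o=get_obs(); c=viewer.capture("wrist"); print(o["time_s"],o["tcp_pos"],o["width"],o["wrist_force"])
c0=dict(np.load("pics/w1.npz"))
def edge(im):
    m=mask(im,(3,90,60),(22,255,255)); m[:, :240]=0;m[:,400:]=0;m[215:]=0
    p=max(cv2.findContours(m,0,2)[0],key=cv2.contourArea); return cv2.boundingRect(p)
print(edge(c0["image"]),edge(c["image"]))
s=viewer.capture("scene"); s0=dict(np.load("pics/scene0.npz"))
def se(im):
    a=mask(im,(5,150,80),(20,255,255)); a[:170]=0;a[280:]=0;a[:,:360]=0;a[:,480:]=0
    a=a[:,:]; p=max(cv2.findContours(a,0,2)[0],key=cv2.contourArea); return cv2.boundingRect(p),cv2.convexHull(p)[:,0].tolist()
print(se(s0["image"]));print(se(s["image"]))
d=cv2.absdiff(s["image"],s0["image"]).max(2)
for n,b in(("blue",(285,130,355,200)),("jar",(260,225,305,275)),("orange",(370,185,455,270))): print(n,(d[b[1]:b[3],b[0]:b[2]]>25).sum())
f=lambda im:cv2.resize(im[180:275,365:460],(400,400),interpolation=2)
cv2.imwrite("pics/w4.png",np.hstack([f(s0["image"]),f(s["image"])]))
E
```

```text
15.6833 [510.79501781 155.63150635 254.26357427] 0.6786032054272461 [ 0.32565547  0.00875068 -0.80978864]
(265, 101, 103, 104) (266, 101, 104, 104)
((386, 193, 61, 47), [[425, 193], [427, 194], [432, 197], [433, 198], [446, 214], [446, 215], [442, 220], [423, 239], [421, 238], [401, 226], [388, 218], [386, 216], [394, 209], [409, 196], [411, 195], [422, 193]])
((386, 193, 61, 47), [[425, 193], [427, 194], [432, 197], [433, 198], [446, 214], [446, 215], [442, 220], [423, 239], [421, 238], [401, 226], [388, 218], [386, 216], [394, 209], [408, 197], [411, 195], [422, 193]])
blue 0
jar 0
orange 41
```

View pics/w4.png

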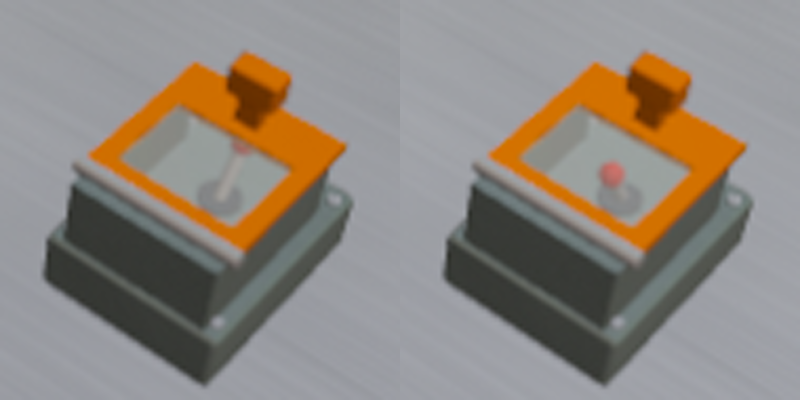

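The guard outline matches the start picture and the toggle shows ON through the window. The blue box and the jar haven't changed, and the robot is clear, so I'm handing in.

```bash
python3 -c "
from rig import manip
print(manip.finish_job())"
```

```text
the job is handed in; nothing more can be done
None
```

The fume extractor is switched on and the job was handed in after about 15.7 s, with no verdict reported. I lifted the orange guard by its grip to about 1.65 rad and pushed the toggle against its ON stop with closed fingers, at about 12 N. I then took hold of the grip again, swung the guard shut and pressed it down until it pushed back with about 21 N. After that I let go and backed off.

**Last checks:**
- **Guard:** its outline in the scene camera matches the starting, shut picture to within a pixel.
- **Toggle:** the red ball leans towards the hinge through the window. Its measured position, x = 543 mm, fits the ON position I predicted (about 543 mm). Its measured travel was about 30.5 mm against 32.6 mm for a full throw, which is within camera error.
- **Blue box and jar:** no change in the scene camera picture.
- **Forces and contact:** the highest wrist force shown was about 22 N. The gripper finished clear of everything.

No check failed.

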